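# Put a watch movement away and stack the next job tote on it

### The arm

A 6-joint arm with a two-finger parallel gripper is mounted at the origin on the work surface. World frame = base frame: x ahead of the robot, y to its left, z up, the work surface at z = 0. Lengths are in m, angles in rad, forces in N, time in s.
With the tool pointing down it reaches from about 0.3 to 0.825 m from the base axis. Payload 5.4 kg.
Tool frame: the origin (TCP) lies at the very end of the fingers, on their centre line; the grasp point (between the pads) lies 19 mm behind it; z points along the fingers, y is the line along which they close (so a half turn about z gives the same grasp; the last joint's range is limited). The gripper opens to 92 mm and grips with 3 to 60 N. Pads are 20 mm wide; open, the fingers measure 128 mm over their backs; the gripper's body (75 mm by 189 mm) begins 69 mm behind the grasp point.
Start: joints at [0.93, 0.158, 1.597, -0, 1.386, -0.21], TCP at [0.24, 0.522, 0.215] pointing down, gripper open.
Joint ranges: [-2.91, 2.91], [-0.94, 2.29], [0.18, 2.7], [-1.29, 4.43], [0.17, 2.64], [-3, 3]. Speed limits (rad/s): [2.57, 2.57, 3.14, 3.14, 3.14, 3.14].

### API

Orientations are given as a rotation vector (axis times angle).
In Python, from workcell import bot gives the robot as it stands. Calls block until the motion is done:
- bot.goto(position, orientation): joint-space move of the TCP to a pose.
- bot.line_to(position, rot=None, max_speed=0.15): straight line of the TCP; rot=None keeps the orientation; max_speed is the mean speed in m/s.
- bot.set_joints(angles): joint-space move.
- bot.set_gripper(opening, newtons=None): opening from 0.0 (shut) to 1.0 (fully open); newtons is the grip in N (None keeps the last); returns when the fingers have stopped.
- bot.hold(seconds).
- bot.inverse_kinematics(position, orientation): joint angles nearest the present ones, or None.
- bot.read_camera(name): name is "scene" or "top" or "wrist"; returns a dict with "pixels" (480x640x3 uint8, blue, green, red), "fx", "fy", "cx", "cy" (pixels), "R" (3x3) and "t" (3): a world point X has camera coordinates R X + t. Camera axes: x right, y down, z forward; pixel columns grow to the right and rows downward; lengths in m; the calibration is good to about 2 mm. The wrist camera is an equidistant fisheye: a pixel r from the principal point sees the ray r / f radians off the axis. A picture is of the moment at which its call begins. There is no depth.
A pose or a line that the arm cannot do raises bot.MotionError and nothing moves.
- bot.job_done(): hands the job in; it is judged then, once.
Readings, each from a call of its own:
- bot.current_clock(): time.
- bot.current_joints(): joint angles.
- bot.current_joint_vel(): joint speeds.
- bot.current_effort(): joint torques, N m.
- bot.current_ee_pos(): TCP position.
- bot.current_tool_rot(): TCP orientation.
- bot.current_contact_force(): force on the tool from outside, world axes, zero at the start.
- bot.current_ft_torque(): the same for the moment, N m.
- bot.current_opening(): opening from 0.0 (shut) to 1.0 (fully open).
- bot.current_grip_force(): force on a finger pad.
Only numpy, scipy, OpenCV 4.12 (cv2) and the standard library are available. Lean on these libraries where they do the work, as an engineer would, in place of code of your own. Each camera call takes 0.05 s, during which the arm holds its last target. There are 200 camera calls.

### The job

Set the covered watch movement down in the tote that stands on the bench, then take the empty tote from the sloping rack, turn it end for end relative to the bench tote and stack it on top, so that its feet sit fully down in the seats of the lower rim and it stands level and clear of the glass cover instead of nesting down on it. Lower both gently rather than dropping them, keep the movement upright and do not let the upper tote touch it. Leave the parts bin, loupe and screwdriver stand where they are, and do not shove the bench tote about.

Things in the scene. Friction and masses are not known exactly. Their poses are not given: they have to be found in the camera images.
- tote_base: Grey plastic stack-nest tote standing empty on the bench, 180 long (x) x 120 wide (y) x 70 mm high; origin centre of underside, z up. Its -x end is cut down (dipped) and faces roughly to the robot, yaw up to 0.6 rad either way. Inside floor 146 x 76, 3 mm thick; at 35 mm up the inside steps out to 156 x 86. Side rims 17 mm thick (|y| 43 to 60). Loose, about 0.3 kg.
- tote_top: Empty tote of the same make, same frame and sizes, in the wide bay of the sloping rack: tipped 30 degrees, dipped end (-x) low and towards the robot. Up to 35 mm its body is 150 x 80 outside; above, inside faces are vertical at |x| 78, |y| 43 and the rim reaches |x| 90, |y| 60. Loose, about 0.2 kg.
- top_grip (a point): Middle of the dipped edge of tote_top (x -84, y 0, z 56 mm in its frame), centre of the 12 mm thick rim, whose inner and outer faces are vertical in the tote's frame: the inner for 21 mm down from the edge (then a 3 mm step inwards), the outer skirt for 16 mm. The dip is 76 mm wide; either side the rim is at 70 mm. This tote is light enough to be held by this rim.
- base_grip (a point): The same point on tote_base. With the totes stacked right the two dips are at opposite ends.
- top_foot (a point): Underside of one of four feet of tote_top, at x +52, y +47 (others: x +52, y -47 and x -22, y +-47 mm), flush with its underside. Each is 16 long in x and stands out from the body to |y| 53.5.
- base_pocket (a point): Mouth of one of four open pockets in the side rims of tote_base, x +52, y +50 (others x +52, y -50 and x -22, y +-50 mm), z 70. Each 26 mm long, open to the inside, out to |y| 57. A tote set on the same way round lets its feet into these and nests, only 35 mm above the lower one: wrong here.
- base_seat (a point): One of four seats recessed 4 mm in the side rims of tote_base: x -52, y +50, top at z 66 mm (others x -52, y -50 and x +22, y +-50). Each 24 mm long, lipped outside at |y| 57. A tote turned end for end, centre over centre, puts its feet here and stands 66 mm above the lower one, with about 3.5 mm play each way.
- movement: Watch movement on a round white tray 56 mm across and 8 mm high, under a clear conical cover up to 51 mm across that rises to 26 mm, with a round steel knob on top: 14 mm across, from 26 to 44 mm. Tray, cover and knob are one rigid piece, 0.1 kg, standing upright on the bench. Origin: centre of its underside, z up.
- knob (a point): Axis of the movement cover's knob, 36 mm above the tray's underside (8 mm below the knob's top).
- rack: Fixed aluminium rack, 232 mm wide; its shelf starts at x -90, height 27 mm and rises 205 mm long at 30 degrees away from the robot, with 14 mm lips all round and between two bays: the wide one (+y) holds tote_top, the narrow one (-y) the bin. Origin on the bench under its middle. It stands left or right of the bench tote.
- bin: Bystander: small black open parts bin, 100 x 72 x 50 mm, in the narrow bay of the rack; origin under its centre. Leave alone.
- loupe: Bystander: black eye loupe standing on the bench, 33 mm across, 34 mm high; origin under its centre. Leave alone.
- turret: Bystander: round steel screwdriver stand, 72 mm across, 85 mm high; origin under its centre. Leave alone.

How it is judged:
By the outcome, as a careful person would: the job done as asked, in the order asked, and still so for the second after the job is handed in, with the robot touching nothing.
It also fails if it takes over 59 s, if anything falls off the work surface, if the arm or the gripper's body presses on something with over 40 N, if the wrist force passes 120 N, or if a joint passes its speed limit or range.

## Working session

There is one attempt and no reset: what is moved stays moved. The work goes in short steps, each a Python script; the robot and the scene stay as the last script left them, time stands still between calls to the robot, and variables do not carry over. Pictures are saved under pics/ and viewed, at most 10 in all, crops included, and the job is handed in when it is done.

```bash
ls; mkdir -p pics; python3 - <<'E'
from workcell import bot
import cv2,numpy as np
for n in ("scene","top"):
    c=bot.read_camera(n); cv2.imwrite(f"pics/{n}0.png",c["pixels"])
    print(n,c["fx"],c["fy"],c["cx"],c["cy"],np.round(c["R"],4).tolist(),np.round(c["t"],4).tolist(), (-np.array(c["R"]).T@c["t"]).round(3))
print(bot.current_clock())
E
```

```text
pics
scene 488.45154536181263 488.45154536181263 322.0389913294664 236.54627170333458 [[0.7057, 0.7084, 0.0137], [0.4633, -0.4467, -0.7654], [-0.5361, 0.5465, -0.6434]] [-0.3883, -0.1997, 1.2289] [ 1.025 -0.486  0.643]
top 501.21336526570934 501.21336526570934 319.6332526205791 241.25554999766533 [[0.0169, -0.9998, -0.0053], [-0.9933, -0.0162, -0.1144], [0.1143, 0.0072, -0.9934]] [0.0112, 0.5747, 1.0334] [0.453 0.013 1.092]
0.1
```

View pics/scene0.png

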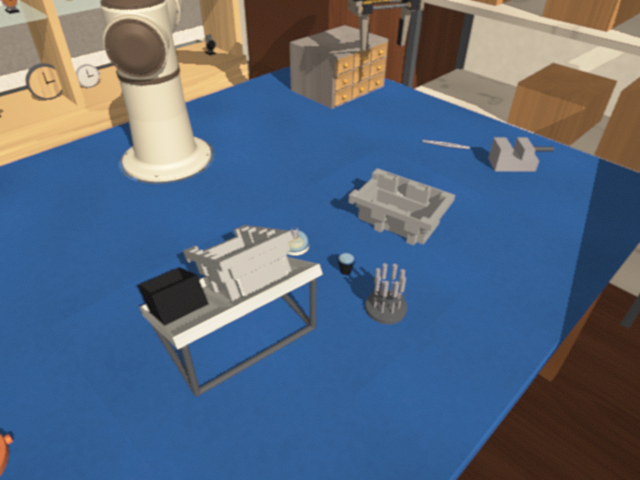

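View pics/top0.png

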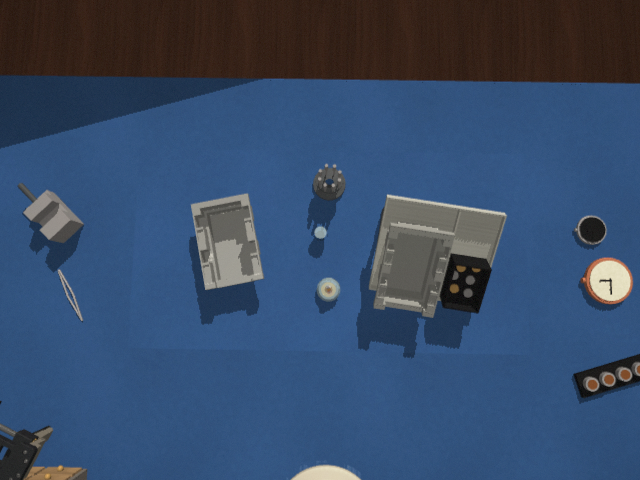

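The scene view shows the rack with the totes and bin at about (240,280) and the bench tote at (402,205). In the top view the bench tote is at (227,241), the movement at (328,290), the loupe at (320,233), the turret at (329,184), the rack at about (440,260) and the rack tote at (413,270).

```bash
cat > h.py <<'E'
from workcell import bot
import cv2,numpy as np
from scipy.spatial.transform import Rotation as Ro
def ray(c,uv):
    R=np.array(c["R"]);o=-R.T@np.array(c["t"])
    d=R.T@np.array([(uv[0]-c["cx"])/c["fx"],(uv[1]-c["cy"])/c["fy"],1]); return o,d/np.linalg.norm(d)
def plane(c,uv,p,n=(0,0,1)):
    o,d=ray(c,uv); p=np.array(p if np.ndim(p) else (0,0,p),float); n=np.array(n,float)
    return o+d*(n@(p-o))/(n@d)
def wray(c,uv):
    R=np.array(c["R"]);o=-R.T@np.array(c["t"])
    v=np.array([uv[0]-c["cx"],uv[1]-c["cy"]]);r=np.linalg.norm(v);th=r/c["fx"]
    d=R.T@np.array([*(v/max(r,1e-9)*np.sin(th)),np.cos(th)]); return o,d
def proj(c,X):
    q=np.array(c["R"])@X+np.array(c["t"]); return np.array([c["fx"]*q[0]/q[2]+c["cx"],c["fy"]*q[1]/q[2]+c["cy"]])
def wproj(c,X):
    q=np.array(c["R"])@X+np.array(c["t"]); r=np.hypot(q[0],q[1]); th=np.arctan2(r,q[2])
    return np.array([c["cx"],c["cy"]])+c["fx"]*th*q[:2]/max(r,1e-9)
E
python3 - <<'E'
from h import *
c=bot.read_camera("top"); im=c["pixels"]
hsv=cv2.cvtColor(im,cv2.COLOR_BGR2HSV)
m=((hsv[...,1]<110)&(hsv[...,2]>60)).astype(np.uint8)*255
k=m.copy(); k[:170]=0;k[340:]=0
for ct in cv2.findContours(k,cv2.RETR_EXTERNAL,cv2.CHAIN_APPROX_NONE)[0]:
    if cv2.contourArea(ct)<60: continue
    r=cv2.minAreaRect(ct); e=cv2.minEnclosingCircle(ct)
    print("rect",np.round(r[0],1),np.round(r[1],1),round(r[2],1),"area",cv2.contourArea(ct))
    if 150<r[0][0]<280:
        P=np.array([plane(c,p,0.07) for p in cv2.boxPoints(r)]); print(P.round(4), P.mean(0).round(4), np.linalg.norm(np.diff(P,axis=0),axis=1))
    elif r[0][0]<345: print(plane(c,r[0],0.008).round(4), plane(c,r[0],0.035).round(4))
a=cv2.resize(im[180:330,170:350],None,fx=2.2,fy=2.2,interpolation=cv2.INTER_CUBIC)
b=cv2.resize(im[180:330,360:515],None,fx=4,fy=4,interpolation=cv2.INTER_CUBIC)
cv2.imwrite("pics/b.png",b)
s=bot.read_camera("scene")["pixels"]
cv2.imwrite("pics/s.png",cv2.resize(s[220:400,130:330],None,fx=3.3,fy=3.3,interpolation=cv2.INTER_CUBIC))
E
```

```text
rect [328. 289.] [24. 22.] 90.0 area 420.5
[0.4741 0.0012 0.008 ] [0.4736 0.0015 0.035 ]
rect [ 69.8 294.6] [56.3  8. ] 63.4 area 287.0
[0.4527 0.5579 0.008 ] [0.4527 0.5443 0.035 ]
rect [610. 280.] [40. 40.] 90.0 area 1267.5
rect [320. 232.] [12. 12.] 90.0 area 115.5
[0.5977 0.0205 0.008 ] [0.5941 0.0203 0.035 ]
rect [591.  229.5] [30.4 29. ] 45.0 area 703.0
rect [435.8 259.3] [125.2 116.1] 9.3 area 10278.5
rect [227.  241.1] [89.  61.2] 80.0 area 5177.0
[[0.6465 0.2927 0.07  ]
 [0.6709 0.1682 0.07  ]
 [0.4898 0.1307 0.07  ]
 [0.4661 0.2527 0.07  ]] [0.5683 0.2111 0.07  ] [0.12682267 0.18497469 0.12427732]
rect [ 44.8 209.8] [74.2 36.8] 45.0 area 1852.0
[0.6373 0.6269 0.008 ] [0.6327 0.6116 0.035 ]
rect [329.  183.5] [27. 32.] 90.0 area 495.0
[0.706  0.0025 0.008 ] [0.6997 0.0027 0.035 ]
```

View pics/b.png

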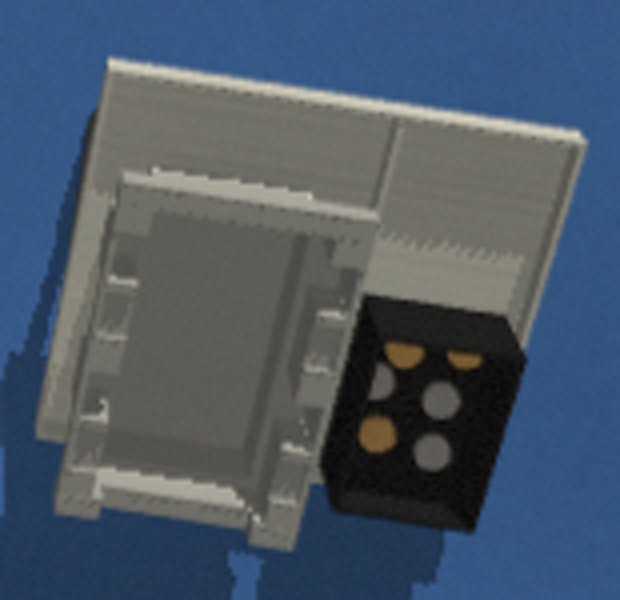

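View pics/s.png

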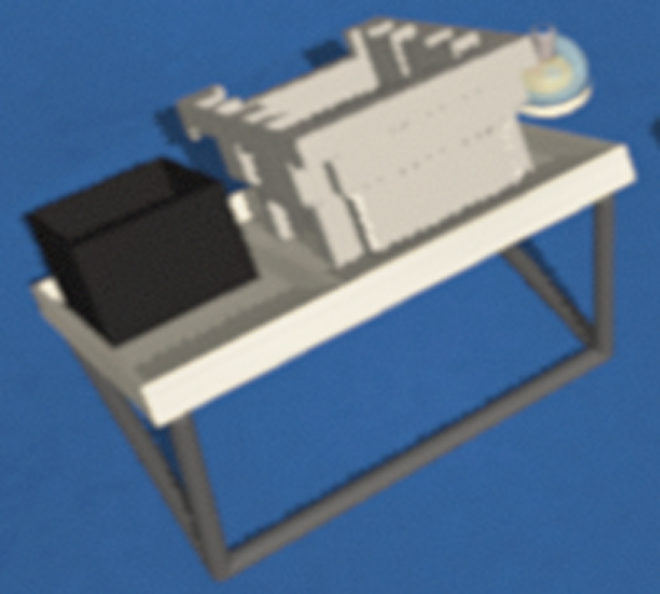

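Bird's-eye crop: rim corners of the rack tote at crop pixels (123,175), (380,213), (55,515), (293,550), with the dip low and near the robot. The scene crop shows the same corners at (535,40), (300,135), (380,18), (185,98). Next I triangulate these and take wrist views.

```bash
cat >> h.py <<'E'
def tri(rays):
    A=np.zeros((3,3));b=np.zeros(3)
    for o,d in rays:
        M=np.eye(3)-np.outer(d,d);A+=M;b+=M@o
    X=np.linalg.solve(A,b); return X,max(np.linalg.norm((np.eye(3)-np.outer(d,d))@(X-o)) for o,d in rays)
def down(phi): # tool down, closing direction at world angle phi
    y=np.array([np.cos(phi),np.sin(phi),0]);z=np.array([0,0,-1.]);return Ro.from_matrix(np.c_[np.cross(y,z),y,z]).as_rotvec()
E
python3 - <<'E'
from h import *
ct=bot.read_camera("top");cs=bot.read_camera("scene")
T=np.array([[123,175],[380,213],[55,515],[293,550]])/4+[360,180]
S=np.array([[535,40],[300,135],[380,18],[185,98]])/3.3+[130,220]
for a,b in zip(T,S): X,e=tri([ray(ct,a),ray(cs,b)]);print(X.round(4),round(e,4))
print(bot.current_tool_rot())
for phi in (0.2,0.2+np.pi):
    for p in ((.474,.001,.2),(.568,.211,.3),(.42,-.2,.38)):
        q=bot.inverse_kinematics(p,down(phi)); print(phi,p,None if q is None else np.round(q,2))
phi=0.2
q6=[abs(bot.inverse_kinematics((.474,.001,.2),down(f))[5]) for f in (.2,.2+np.pi)]
if q6[1]<q6[0]: phi+=np.pi
for i,p in enumerate(((.568,.211,.3),(.42,-.2,.38),(.474,.001,.2))):
    bot.goto(p,down(phi)); c=bot.read_camera("wrist"); np.save(f"w{i}.npy",c,allow_pickle=True); 
    cv2.imwrite(f"pics/w{i}.png",c["pixels"])
print(c["fx"],c["cx"],c["cy"],bot.current_clock())
ims=[cv2.resize(cv2.imread(f"pics/w{i}.png"),(400,300),interpolation=cv2.INTER_AREA) for i in range(3)]
cv2.imwrite("pics/wc.png",np.vstack([np.hstack(ims[:2]),np.hstack([ims[2],ims[2]*0])]))
E
```

```text
[ 0.5936 -0.1111  0.1721] 0.0005
[ 0.5768 -0.2288  0.1774] 0.0001
[ 0.4359 -0.0887  0.0813] 0.0016
[ 0.4213 -0.2056  0.0848] 0.0027
[-6.71431661e-01 -3.06872356e+00  9.42860088e-04]
0.2 (0.474, 0.001, 0.2) [-0.25 -0.1   1.89 -0.    1.35 -0.45]
0.2 (0.568, 0.211, 0.3) [ 0.16  0.2   1.39 -0.    1.56 -0.04]
0.2 (0.42, -0.2, 0.38) [-0.71 -0.19  1.62  0.    1.71 -0.91]
3.3415926535897933 (0.474, 0.001, 0.2) [-0.25 -0.1   1.89 -0.    1.35  2.69]
3.3415926535897933 (0.568, 0.211, 0.3) None
3.3415926535897933 (0.42, -0.2, 0.38) [-0.71 -0.19  1.62 -0.    1.71  2.24]
371.64829954431775 319.3064883045693 242.5921871069308 4.8333
```

View pics/wc.png

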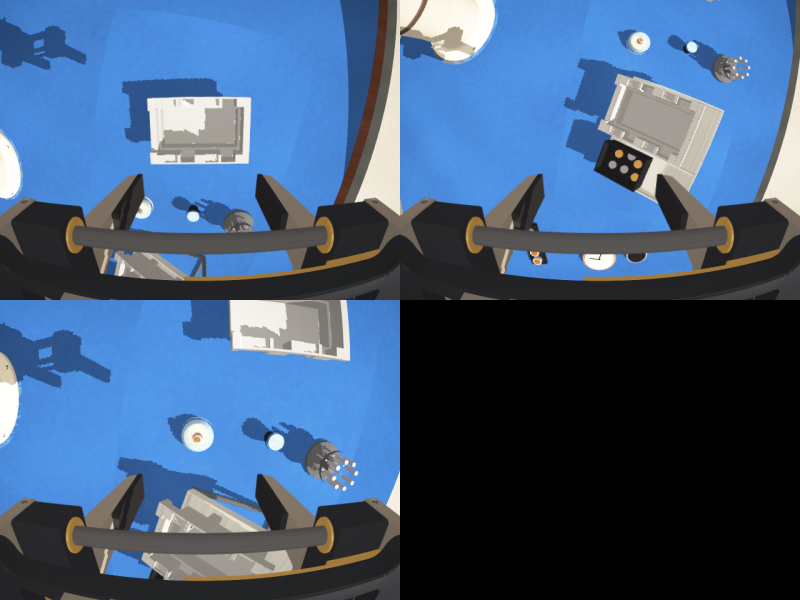

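Wrist views: the bench tote is at about (200,130) in pane 1 with its dip to the left. The rack tote's rim is around (655,115) in pane 2. In pane 3 the movement is at (197,437) with the knob's top facing the camera. The triangulated rack tote measures 119 mm × 183 mm and about 30°, which fits.

```bash
python3 - <<'E'
from h import *
W=[np.load(f"w{i}.npy",allow_pickle=True).item() for i in range(3)]
for i in range(3): print((-np.array(W[i]["R"]).T@W[i]["t"]).round(3), np.array(W[i]["R"])[2].round(3))
def zc(c,uv,z):
    o,d=wray(c,uv); return o+d*(z-o[2])/d[2]
def mask(c,x0,y0,x1,y1):
    h=cv2.cvtColor(c["pixels"],cv2.COLOR_BGR2HSV); m=((h[...,1]<110)&(h[...,2]>70)).astype(np.uint8)*255
    k=m*0;k[y0:y1,x0:x1]=m[y0:y1,x0:x1]
    return max(cv2.findContours(k,cv2.RETR_EXTERNAL,cv2.CHAIN_APPROX_NONE)[0],key=cv2.contourArea)[:,0]
k=mask(W[0],220,140,420,275)
P=np.array([zc(W[0],p,.07)[:2] for p in k])*1000
r=cv2.minAreaRect(P.astype(np.float32)); print("base",r)
k=mask(W[2],280,180,350,270)
P=np.array([zc(W[2],p,.008)[:2] for p in k])*1000
print("tray",cv2.minEnclosingCircle(P.astype(np.float32)))
a=cv2.resize(W[0]["pixels"][145:275,230:410],None,fx=2.2,fy=2.2,interpolation=cv2.INTER_CUBIC)
b=cv2.resize(W[1]["pixels"][100:290,305:485],None,fx=3,fy=3,interpolation=cv2.INTER_CUBIC)
d=cv2.resize(W[2]["pixels"][180:260,280:350],None,fx=2.2,fy=2.2,interpolation=cv2.INTER_CUBIC)
v=np.zeros((600,800,3),np.uint8); v[:a.shape[0],:a.shape[1]]=a; v[:b.shape[0],-345:]=0
b=cv2.resize(b,None,fx=.75,fy=.75); v[:b.shape[0],395:395+b.shape[1]]=b; v[300:300+d.shape[0],:d.shape[1]]=d
cv2.imwrite("pics/crops.png",v)
E
```

```text
[0.551 0.288 0.47 ] [ 0.053 -0.266 -0.962]
[ 0.404 -0.124  0.551] [ 0.054 -0.266 -0.962]
[0.458 0.076 0.372] [ 0.055 -0.268 -0.962]
base ((564.7153930664062, 213.76678466796875), (181.51438903808594, 121.87895202636719), 11.993172645568848)
tray ((470.27490234375, 0.4524974822998047), 26.649505615234375)
```

View pics/crops.png

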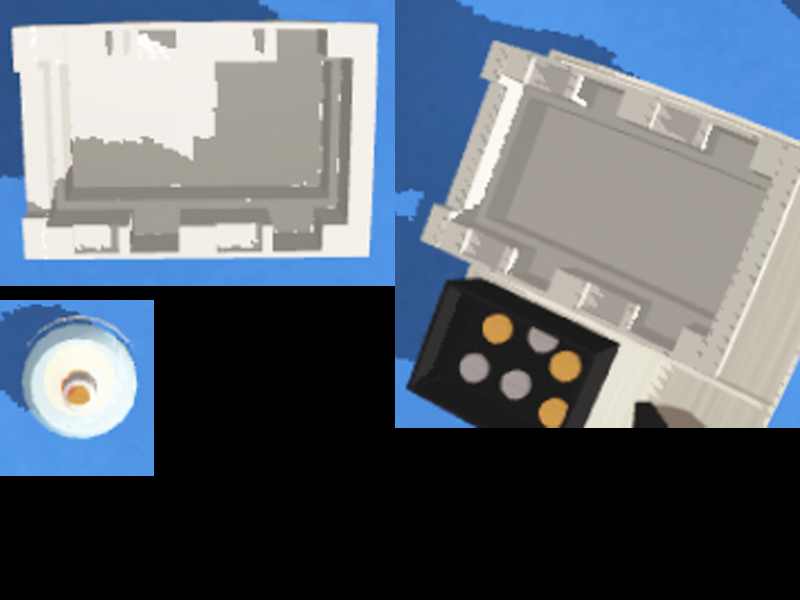

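The crops show the bench tote rim clean: 181.5 × 121.9 mm against 180 × 120. The knob's top is at crop (78,393), and the rack tote corners are at (492,40), (422,238) and (720,378). I refine with all three views, then pick up the movement.

```bash
python3 - <<'E'
from h import *
W=[np.load(f"w{i}.npy",allow_pickle=True).item() for i in range(3)]
o,d=wray(W[2],(78/2.2+280,93/2.2+180)); K=o+d*(.044-o[2])/d[2]; print("knob",K)
ct=bot.read_camera("top");cs=bot.read_camera("scene")
T=np.array([[123,175],[380,213],[55,515],[293,550]])/4+[360,180]
S=np.array([[535,40],[300,135],[380,18],[185,98]])/3.3+[130,220]
V=[None,(720,378),(492,40),(422,238)]
for a,b,v in zip(T,S,V):
    rs=[ray(ct,a),ray(cs,b)]+([wray(W[1],((v[0]-395)/2.25+305,v[1]/2.25+100))] if v else [])
    X,e=tri(rs);print(X.round(4),round(e,4))
kx=np.array([.4710,.0010])
print("use",kx)
# knob check before acting
assert np.linalg.norm(K[:2]-kx)<.005
phi=.2093; r=down(phi)
bot.goto((*kx,.10),r); bot.set_gripper(.5,15)
bot.line_to((*kx,.0295),max_speed=.06)
print("F",bot.current_contact_force())
bot.set_gripper(0,15); print("open",bot.current_opening()*92,"grip",bot.current_grip_force(),bot.current_contact_force())
bot.line_to((*kx,.16)); print(bot.current_opening()*92,bot.current_grip_force(),bot.current_contact_force(),bot.current_clock())
c=bot.read_camera("wrist"); cv2.imwrite("pics/w3.png",c["pixels"])
E
```

```text
knob [0.46990259 0.00294162 0.044     ]
[ 0.5936 -0.1111  0.1721] 0.0005
[ 0.5753 -0.2282  0.1753] 0.0021
[ 0.4346 -0.0883  0.0802] 0.0021
[ 0.4195 -0.2055  0.0834] 0.0033
use [0.471 0.001]
F [-0.01114033 -0.45226175  0.10151859]
open 13.47890326433718 grip 15.000014484976418 [-0.30376329  0.00689163  0.15207535]
12.954741385852586 14.99947156989947 [-0.49457317 -0.20774595 -0.95270855] 9.1583
```

Knob held: opening is 13 mm and the weight reads 0.95 N. Placing it in the bench tote.

```bash
python3 - <<'E'
from h import *
b=np.array([.5652,.2130]); r=down(.2093)
bot.line_to((*b,.16),r,max_speed=.2)
print(bot.current_opening()*92)
bot.line_to((*b,.042),max_speed=.12)
f0=bot.current_contact_force()[2]
z=.042
while z>.0285:
    z-=.001; bot.line_to((*b,z),max_speed=.02); f=bot.current_contact_force()[2]
    if f>f0+.6: break
print("z",z,f0,f,bot.current_contact_force())
bot.set_gripper(.38,15); bot.hold(.2)
bot.line_to((*b,.2),max_speed=.15)
bot.goto((.47,.2,.32),r)
c=bot.read_camera("wrist"); np.save("w4.npy",c,allow_pickle=True)
t=bot.read_camera("top");np.save("t4.npy",t,allow_pickle=True)
a=cv2.resize(c["pixels"][80:330,180:520],(400,294)); d=cv2.resize(t["pixels"][170:320,170:374],(400,294))
cv2.imwrite("pics/p4.png",np.hstack([a,d])); print(bot.current_clock())
E
```

```text
13.268253959977057
z 0.031999999999999994 0.0827935370244336 3.04759286978614 [-1.41212673 -0.19765247  3.04759287]
16.875
```

View pics/p4.png

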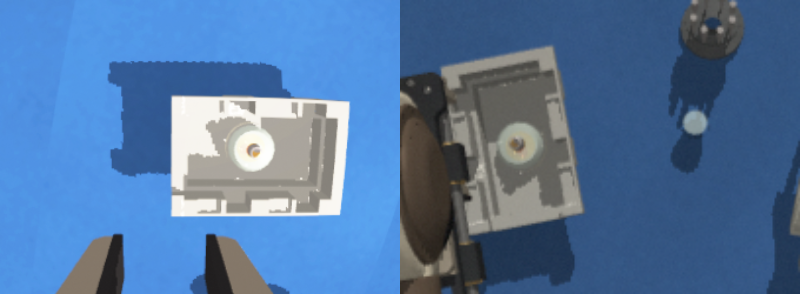

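The movement stands upright near the tote's centre, at (252,150) in the left pane and (520,143) in the right. I now re-measure the bench tote and dry-check the pick and place kinematics.

```bash
cat >> h.py <<'E'
def basepose(c,box):
    h=cv2.cvtColor(c["pixels"],cv2.COLOR_BGR2HSV); m=((h[...,1]<110)&(h[...,2]>70)).astype(np.uint8)*255
    k=m*0;x0,y0,x1,y1=box;k[y0:y1,x0:x1]=m[y0:y1,x0:x1]
    k=max(cv2.findContours(k,cv2.RETR_EXTERNAL,cv2.CHAIN_APPROX_NONE)[0],key=cv2.contourArea)[:,0]
    P=[]
    for p in k: o,d=wray(c,p);P.append((o+d*(.07-o[2])/d[2])[:2]*1000)
    return cv2.minAreaRect(np.array(P,np.float32))
def tfr(psi,tilt): # tote axes -> (R tote, tool rotvec with tool y=-x_tote, z=-z_tote)
    R=Ro.from_euler("ZY",[psi,-tilt]).as_matrix()
    return R,Ro.from_matrix(np.c_[R[:,1]*1,-R[:,0],-R[:,2]])
GZ=.038
def tcp(origin,psi,tilt): # TCP pose for tote origin
    R,t=tfr(psi,tilt); return np.array(origin)+R@[-.084,0,GZ],t.as_rotvec()
RIMC=np.array([.506,-.1584,.1278]); PSI=-.144
TOP=RIMC-.07*tfr(PSI,np.pi/6)[0][:,2]
E
python3 - <<'E'
from h import *
c=np.load("w4.npy",allow_pickle=True).item(); print(basepose(c,(300,150,500,270)))
R,t=tfr(PSI,np.pi/6); print(TOP, np.linalg.det(t.as_matrix()),R[:,0],R[:,2])
p,r=tcp(TOP,PSI,np.pi/6); print("pick",p)
def ik(n,p,r):
    q=bot.inverse_kinematics(p,r); print(n,np.round(p,3),None if q is None else np.round(q,2))
ik("pick",p,r); ik("pre",p+R[:,2]*.09,r); ik("lift",p+R[:,2]*.06+[0,0,.1],r)
for hd,pp in ((.0,(.5,-.12,.3)),(.5,(.55,-.1,.32)),(1.9,(.62,.1,.32))): ik(hd,np.array(pp),tfr(hd,0)[1].as_rotvec())
for z in (.3,.066):
    p,r=tcp((.565,.213,z),.2093+np.pi,0); ik("place",p,r)
E
```

```text
Traceback (most recent call last):
  File "h.py", line 40, in <module>
    TOP=RIMC-.07*tfr(PSI,np.pi/6)[0][:,2]
                 ~~~^^^^^^^^^^^^^
  File "h.py", line 35, in tfr
    return R,Ro.from_matrix(np.c_[R[:,1]*1,-R[:,0],-R[:,2]])
             ~~~~~~~~~~~~~~^^^^^^^^^^^^^^^^^^^^^^^^^^^^^^^^^
  File "scipy/spatial/transform/_rotation.pyx", line 1143, in scipy.spatial.transform._rotation.Rotation.from_matrix
ValueError: Non-positive determinant (left-handed or null coordinate frame) in rotation matrix 0: [[ 0.14350285 -0.85706196  0.49482495]
 [ 0.9896499   0.12427712 -0.07175143]
 [ 0.         -0.5        -0.8660254 ]].
```

```bash
sed -i 's/R\[:,1\]\*1/-R[:,1]/' h.py
python3 - <<'E'
from h import *
c=np.load("w4.npy",allow_pickle=True).item(); print(basepose(c,(300,150,500,270)))
R,t=tfr(PSI,np.pi/6); print(TOP, R[:,0],R[:,2])
p,r=tcp(TOP,PSI,np.pi/6); print("pick",p)
def ik(n,p,r):
    q=bot.inverse_kinematics(p,r); print(n,np.round(p,3),None if q is None else np.round(q,2))
ik("pick",p,r); ik("pre",p+R[:,2]*.09,r); ik("lift",p+R[:,2]*.06+[0,0,.1],r)
for hd,pp in ((.0,(.5,-.12,.3)),(.5,(.55,-.1,.32)),(1.9,(.62,.1,.32))): ik(hd,np.array(pp),tfr(hd,0)[1].as_rotvec())
for z in (.3,.066):
    p,r=tcp((.565,.213,z),.2093+np.pi,0); ik("place",p,r)
E
```

```text
((564.7783813476562, 213.9915313720703), (181.79151916503906, 122.4432144165039), 11.997210502624512)
[ 0.54063775 -0.1634226   0.06717822] [ 0.85706196 -0.12427712  0.5       ] [-0.49482495  0.07175143  0.8660254 ]
pick [ 0.44984119 -0.15025677  0.05808719]
pick [ 0.45  -0.15   0.058] [-0.8  -0.29  2.45  0.55  0.62  2.09]
pre [ 0.405 -0.144  0.136] [-0.91 -0.68  2.52  0.44  0.96  2.18]
lift [ 0.42  -0.146  0.21 ] [-0.87 -0.7   2.38  0.38  1.09  2.3 ]
0.0 [ 0.5  -0.12  0.3 ] [-0.47 -0.05  1.64 -0.    1.54  2.67]
0.5 [ 0.55 -0.1   0.32] [-0.4   0.07  1.49 -0.    1.58  2.25]
1.9 [0.62 0.1  0.32] [-0.03  0.25  1.28 -0.    1.61  1.21]
place [0.647 0.23  0.338] [ 0.17  0.41  1.05 -0.    1.68 -0.04]
place [0.647 0.23  0.104] [ 0.17  0.53  1.35 -0.    1.26 -0.04]
```

```bash
python3 - <<'E'
from h import *
R,_=tfr(PSI,np.pi/6); p,r=tcp(TOP,PSI,np.pi/6)
bot.goto(p+R[:,2]*.085,r); bot.set_gripper(.43,20)
bot.line_to(p+R[:,2]*.025,max_speed=.12); print("F",bot.current_contact_force())
for d in (.015,.008,.004,0):
    bot.line_to(p+R[:,2]*d,max_speed=.05); f=bot.current_contact_force(); print(d,np.round(f,2))
    if np.linalg.norm(f)>5: break
bot.set_gripper(0,60); print(bot.current_opening()*92,bot.current_grip_force(),np.round(bot.current_contact_force(),2),bot.current_clock())
c=bot.read_camera("wrist")["pixels"];t=bot.read_camera("top")["pixels"]
cv2.imwrite("pics/p5.png",np.hstack([cv2.resize(c,(400,300)),cv2.resize(t[180:330,340:540],(400,300))]))
E
```

```text
F [-0.2609372  -0.13357866  0.15478466]
0.015 [-0.03 -0.37 -0.51]
0.008 [ 0.61 -0.09  0.75]
0.004 [ 0.37  0.89 -0.  ]
0 [-0.14  0.53 -0.09]
11.49299297137899 60.00223159790039 [-5.14  0.8   2.81] 21.4
```

View pics/p5.png

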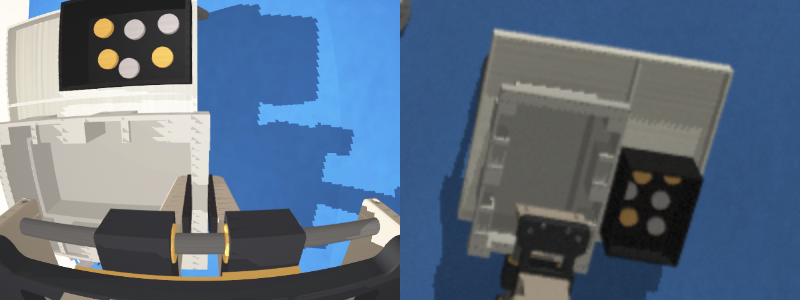

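The rim is gripped (11.5 mm opening, 12 mm rim) with little reaction, and the dip is between the fingers. Lifting, levelling and turning now.

```bash
python3 - <<'E'
from h import *
R,_=tfr(PSI,np.pi/6); p,r=tcp(TOP,PSI,np.pi/6)
bot.line_to(p+R[:,2]*.06,max_speed=.08); print(bot.current_opening()*92,np.round(bot.current_contact_force(),2),np.round(bot.current_ft_torque(),2))
bot.line_to(p+R[:,2]*.06+[0,0,.12],max_speed=.15)
for hd,pp in ((.2,(.5,-.12,.33)),(1.9,(.62,.1,.33))):
    bot.goto(np.array(pp),tfr(hd,0)[1].as_rotvec())
p,r=tcp((.5648,.2138,.20),.2093+np.pi,0); bot.goto(p,r); bot.hold(.3)
print(bot.current_opening()*92,np.round(bot.current_contact_force(),2),np.round(bot.current_ft_torque(),2),bot.current_clock())
for n in("wrist","top","scene"):
    c=bot.read_camera(n); np.save(f"q_{n}.npy",c,allow_pickle=True)
    if n=="top": a=c["pixels"][120:330,110:390]
    if n=="wrist": w=c["pixels"]
    if n=="scene": s=c["pixels"][120:270,310:510]
cv2.imwrite("pics/p6.png",np.vstack([np.hstack([cv2.resize(w,(400,300)),cv2.resize(a,(400,300))]),np.hstack([cv2.resize(s,(400,300)),np.zeros((300,400,3),np.uint8)])]))
E
```

```text
11.77448036816117 [-0.12  0.58 -1.88] [0.22 0.63 0.01]
11.274412714165715 [ 0.29  0.06 -2.52] [ 0.01 -0.1   0.01] 26.7333
```

View pics/p6.png

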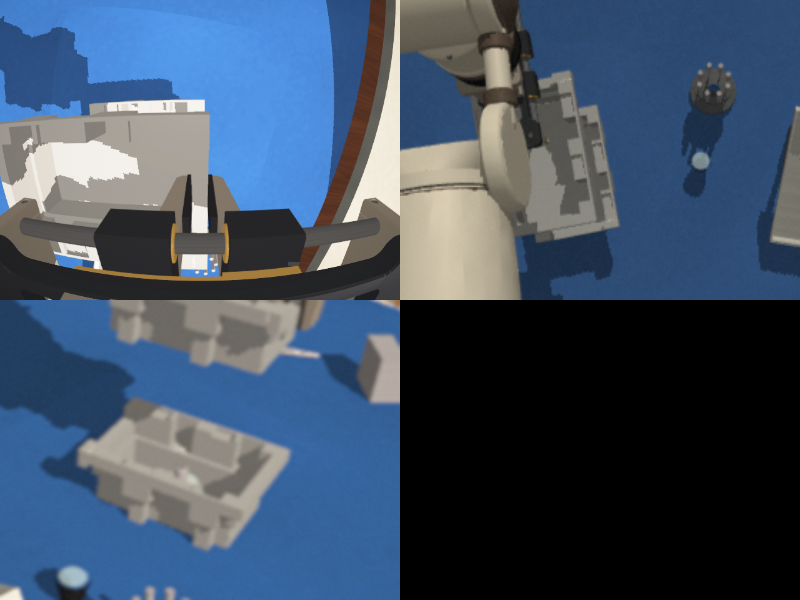

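Held level by eye: in the scene pane the upper tote's two feet bottoms are at about (136,344) and (205,363). In the wrist pane its rim corner is at (210,113). The movement is visible below at (188,480). I compare these with predictions.

```bash
python3 - <<'E'
from h import *
w,t,s=[np.load(f"q_{n}.npy",allow_pickle=True).item() for n in("wrist","top","scene")]
R,_=tfr(.2093+np.pi,0); O=np.array([.5648,.2138,.20])
f=lambda x,y,z:O+R@(np.array([x,y,z])/1000)
print("wrist corner pred pane", wproj(w,f(-90,-60,70))/1.6,"seen 210,113; left",[ (wproj(w,f(x,-60,70))/1.6).round(1).tolist() for x in (0,40,60,75)])
for n in ((60,53.5,0),(44,53.5,0),(-14,53.5,0),(-30,53.5,0),(-75,40,0),(-90,60,54)):
    print(n,((proj(s,f(*n))-[310,120])*2).round(1))
b=lambda x,y,z:np.array([.5648,.2138,0])+Ro.from_euler("z",.2093).as_matrix()@(np.array([x,y,z])/1000)
for n in ((-90,-60,70),(90,-60,70),(90,60,70)): print("base",n,((proj(s,b(*n))-[310,120])*2).round(1), ((proj(t,b(*n))-[110,120])*[400/280,300/210]).round(1))
for n in ((-90,60,70),(90,60,70)): print("top cam",n,((proj(t,f(*n))-[110,120])*[400/280,300/210]).round(1))
# rim edge rows in wrist: vertical gradient
g=cv2.cvtColor(w["pixels"],cv2.COLOR_BGR2HSV)
for x in (20,60,100,300,325): print(x,"first low-sat row",int(np.argmax((g[120:300,x,1]<100)&(g[120:300,x,2]>90)))+120)
r0=g[195:240,300:380]; print([int(300+np.max(np.where((g[y,300:345,1]<100)))) for y in (185,195,205,220)])
# scene: colour mask lower boundary of upper tote in each column
h=cv2.cvtColor(s["pixels"],cv2.COLOR_BGR2HSV); m=(h[...,1]<100)
for x in range(364,450,4): 
    q=np.where(m[120:165,x])[0]; print(x,(q.max()+120) if len(q) else None,end="; ")
E
```

```text
wrist corner pred pane [210.94201456 116.02387747] seen 210,113; left [[74.7, 119.5], [31.5, 122.4], [14.1, 123.9], [2.5, 125.0]]
(60, 53.5, 0) [115.9  39. ]
(44, 53.5, 0) [131.1  43.9]
(-14, 53.5, 0) [188.3  62.1]
(-30, 53.5, 0) [204.7  67.3]
(-75, 40, 0) [258.   75.6]
(-90, 60, 54) [276.6  34.4]
base (-90, -60, 70) [ 77.5 147.3] [217.2 228.3]
base (90, -60, 70) [241.5 209.1] [195.2 106.6]
base (90, 60, 70) [288.7 148.4] [113.8 122.2]
top cam (-90, 60, 70) [169.7  71.4]
top cam (90, 60, 70) [196.5 221.7]
20 first low-sat row 194
60 first low-sat row 186
100 first low-sat row 187
300 first low-sat row 158
325 first low-sat row 159
[335, 334, 334, 334]
364 121; 368 138; 372 140; 376 141; 380 139; 384 140; 388 141; 392 142; 396 143; 400 144; 404 146; 408 151; 412 153; 416 150; 420 151; 424 152; 428 153; 432 155; 436 156; 440 156; 444 152; 448 148;
```

Predictions agree within a pixel or two: no sag (feet rows as predicted) and no yaw. The wrist view suggests about 2 mm of sideways offset in the grasp, so I take out part of it and lower to just above the seats for a close look.

```bash
python3 - <<'E'
from h import *
psi=.2093+np.pi; lat=np.array([-np.sin(.2093),np.cos(.2093),0])
O=np.array([.5648,.2138,0])-lat*.0012
p,r=tcp(O+[0,0,.0735],psi,0); bot.line_to(p,r,max_speed=.07); bot.hold(.3)
print(np.round(bot.current_contact_force(),2),bot.current_clock())
for n in("wrist","top","scene"):
    c=bot.read_camera(n); np.save(f"v_{n}.npy",c,allow_pickle=True)
    if n=="top": a=c["pixels"][190:300,180:290]
    if n=="wrist": w=c["pixels"][140:300,0:360]
    if n=="scene": s=c["pixels"][140:250,340:465]
v=np.zeros((600,800,3),np.uint8)
s=cv2.resize(s,(500,440),interpolation=cv2.INTER_CUBIC);v[:440,:500]=s
v[:300,500:]=cv2.resize(a,(300,300),interpolation=cv2.INTER_CUBIC)
v[440:600,:360]=w
cv2.imwrite("pics/p7.png",v)
E
```

```text
[ 0.45 -0.2  -2.39] 29.1417
```

View pics/p7.png

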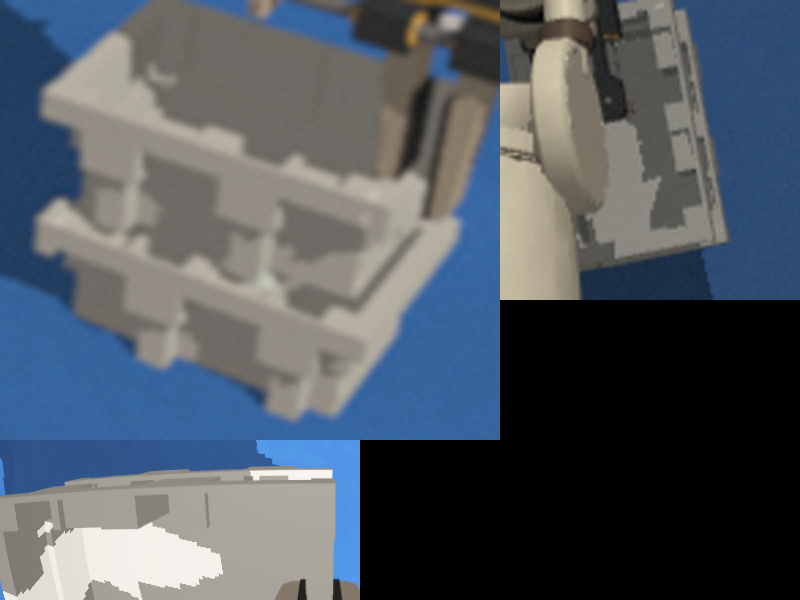

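The scene crop shows the upper tote straight above the lower, with the dips at opposite ends. Corners: upper (42,92) and (385,210), lower (38,213) and (370,345). The wrist crop has the two side edges at rows 483 (upper) and 468 (lower). I cast these onto their heights to get the offset.

```bash
python3 - <<'E'
from h import *
w,t,s=[np.load(f"v_{n}.npy",allow_pickle=True).item() for n in("wrist","top","scene")]
B=Ro.from_euler("z",.2093).as_matrix(); zu=.1435; zl=.07; o0=np.array([.5648,.2138,0])
loc=lambda X:((B.T@(X-o0))*1000).round(1)
S=lambda u,v:(u/4+340,v/4+140)
for n,uv,z in (("uL",(42,92),zu),("uR",(385,210),zu),("lL",(38,213),zl),("lR",(370,345),zl),("lRfar",(460,225),zl)): print(n,loc(plane(s,S(*uv),z)))
T=lambda u,v:((u-500)/2.727+180,v/2.727+190)
for n,uv,z in (("tu",(716,243),zu),("tl",(727,240),zl)): print(n,loc(plane(t,T(*uv),z)))
def wz(uv,z):
    o,d=wray(w,uv); return o+d*(z-o[2])/d[2]
g=cv2.cvtColor(w["pixels"],cv2.COLOR_BGR2GRAY).astype(int)
for u in (120,200,270,320):
    col=g[150:215,u]; print(u,(np.argsort(-np.abs(np.diff(col)))[:4]+150).tolist(),loc(wz((u,183.5),zu)))
print("edge up",loc(wz((334,183.5),zu)),"low",loc(wz((332,168.5),zl)))
# top-camera right-edge columns at given rows
gt=cv2.cvtColor(t["pixels"],cv2.COLOR_BGR2GRAY).astype(int)
for v in (215,230,245,260): print(v,gt[v,244:268].tolist())
E
```

```text
uL [-89.3 -61.6 143.5]
uR [ 88.6 -61.  143.5]
lL [-89.4 -58.   70. ]
lR [ 94.8 -62.9  70. ]
lRfar [93.8 53.9 70. ]
tu [-92.  -63.1 143.5]
tl [-86.8 -63.   70. ]
120 [174, 176, 175, 185] [  0.6  62.3 143.5]
200 [170, 171, 169, 172] [ 36.8  60.8 143.5]
270 [169, 175, 157, 165] [ 64.5  60.1 143.5]
320 [169, 178, 177, 168] [ 83.3  60.  143.5]
edge up [ 88.6  60.  143.5] low [90.2 60.1 70. ]
215 [64, 110, 125, 97, 88, 84, 127, 118, 94, 79, 73, 74, 72, 72, 74, 72, 73, 71, 72, 72, 74, 72, 72, 68]
230 [136, 136, 134, 136, 136, 118, 104, 120, 106, 130, 115, 81, 69, 71, 73, 71, 73, 71, 73, 70, 70, 73, 69, 73]
245 [134, 136, 136, 138, 138, 138, 113, 132, 108, 90, 87, 108, 133, 102, 91, 76, 71, 69, 69, 68, 71, 71, 70, 71]
260 [88, 87, 87, 86, 88, 86, 87, 89, 88, 112, 132, 100, 91, 126, 112, 126, 88, 72, 69, 71, 70, 70, 72, 71]
```

In the wrist view both side edges sit at y = 60 mm, and every relative offset is under 2 mm, within the 3.5 mm play. Lowering with force feedback.

```bash
python3 - <<'E'
from h import *
p=np.array(bot.current_ee_pos()); z0=p[2]; f0=bot.current_contact_force()[2]
for i in range(1,14):
    bot.line_to(p-[0,0,.001*i],max_speed=.02); f=bot.current_contact_force(); print(i,np.round(f,2),end=" ")
    if f[2]>f0+2.5: break
print("\ntote z",(bot.current_ee_pos()[2]-GZ),np.round(bot.current_ft_torque(),2),bot.current_clock())
E
```

```text
1 [ 0.03  0.2  -2.4 ] 2 [-0.94 -0.73 -2.06] 3 [-0.2   0.21 -2.08] 4 [-0.08  0.27 -0.63] 5 [-0.24  0.1  -1.51] 6 [ 0.91 -0.6  -1.17] 7 [ 0.49 -0.53 -1.88] 8 [-0.05 -1.41 -1.43] 9 [-0.34  0.38  0.03] 10 [-0.16 -0.34  5.61] 
tote z 0.0645138076115569 [0.01 0.42 0.07] 31.7917
```

Contact at tote height about 65–66 mm, the seat level. Releasing and checking the level.

```bash
python3 - <<'E'
from h import *
bot.set_gripper(.17,10); bot.set_gripper(.3); bot.hold(.3); print(np.round(bot.current_contact_force(),2))
p=np.array(bot.current_ee_pos()); bot.line_to(p+[0,0,.12],max_speed=.12)
r=bot.current_tool_rot(); bot.goto((.47,.2,.38),down(.2093)); bot.hold(.2)
for n in("wrist","top","scene"):
    c=bot.read_camera(n); np.save(f"f_{n}.npy",c,allow_pickle=True); cv2.imwrite(f"pics/f_{n}.png",c["pixels"])
print(bot.current_clock())
w,s,t=[np.load(f"f_{n}.npy",allow_pickle=True).item() for n in("wrist","scene","top")]
# rim rect at z=.136 from wrist
h=cv2.cvtColor(w["pixels"],cv2.COLOR_BGR2HSV); m=((h[...,1]<110)&(h[...,2]>70)).astype(np.uint8)*255
m[:120]=0;m[300:]=0;m[:,:250]=0;m[:,520:]=0
k=max(cv2.findContours(m,cv2.RETR_EXTERNAL,cv2.CHAIN_APPROX_NONE)[0],key=cv2.contourArea)[:,0]
print(cv2.boundingRect(k))
P=[]
for q in k: o,d=wray(w,q);P.append((o+d*(.136-o[2])/d[2])[:2]*1000)
print(cv2.minAreaRect(np.array(P,np.float32)))
# scene predicted vs seen outline: mask bounding features
hs=cv2.cvtColor(s["pixels"],cv2.COLOR_BGR2HSV); ms=(hs[...,1]<100)&(hs[...,2]>70)
B=Ro.from_euler("z",.2093).as_matrix(); O=np.array([.5648,.2138,0])
for n,X in (("uL",(-90,-60,136)),("uR",(90,-60,136)),("uLfar",(-90,60,136)),("uRfar",(90,60,136)),("lL",(-90,-60,70)),("lRfar",(90,60,70))):
    q=proj(s,O+B@(np.array(X)/1000)); print(n,q.round(1))
for x in (350,356,362,370,378,420,428,436,444,452):
    q=np.where(ms[140:260,x])[0]+140; print(x,q.min() if len(q) else 0,q.max() if len(q) else 0,end="; ")
E
```

```text
[0.08 0.17 0.82]
35.2
(325, 158, 154, 107)
((563.64306640625, 215.98965454101562), (181.1598358154297, 124.52766418457031), 11.672673225402832)
uL [350.4 165.8]
uR [436.5 195.9]
uLfar [379.3 140.8]
uRfar [460.7 166.6]
lL [348.8 193.6]
lRfar [454.4 194.2]
350 166 259; 356 161 206; 362 155 220; 370 148 223; 378 141 231; 420 153 243; 428 140 238; 436 141 227; 444 142 213; 452 143 203;
```

```bash
python3 - <<'E'
from h import *
s=np.load("f_scene.npy",allow_pickle=True).item(); v=np.load("v_scene.npy",allow_pickle=True).item()
h=cv2.cvtColor(s["pixels"],cv2.COLOR_BGR2HSV); ms=(h[...,1]<100)&(h[...,2]>70)
for x in range(440,468,2):
    q=np.where(ms[155:215,x])[0]+155; print(x,q.min() if len(q) else 0,q.max() if len(q) else 0,end="; ")
B=Ro.from_euler("z",.2093).as_matrix(); O=np.array([.5648,.2138,0])
print()
# underside edge of near rim (y=-60): bright skirt top edge -> gray profile along columns, and predicted rows for z=136 (level) 
g=cv2.cvtColor(s["pixels"],cv2.COLOR_BGR2GRAY).astype(int)
for x in (-80,-50,0,50,85):
    a=proj(s,O+B@np.array([x,-60,136])/1e3 if False else O+B@(np.array([x,-60,136])/1e3)); b=proj(s,O+B@(np.array([x,-60,120])/1e3))
    u=int(round(a[0])); print(x,a.round(1),b.round(1),g[int(a[1])-5:int(b[1])+7,u].tolist())
a=proj(s,O+B@(np.array([90,60,136])/1e3));b=proj(s,O+B@(np.array([90,60,120])/1e3));print(a,b)
q=[(int(y),int(np.where(ms[y,400:480])[0].max()+400)) for y in range(156,200,3)];print(q)
E
```

```text
440 160 214; 442 161 214; 444 161 213; 446 162 210; 448 162 208; 450 163 205; 452 163 203; 454 164 200; 456 165 179; 458 165 177; 460 166 172; 462 0 0; 464 0 0; 466 0 0; 
-80 [354.9 167.4] [354.4 174.4] [147, 164, 169, 170, 171, 162, 149, 141, 138, 138, 139, 127, 97, 70, 56, 55, 57, 58, 56]
-50 [368.4 172.1] [367.8 179.1] [165, 164, 166, 169, 165, 156, 141, 139, 140, 138, 139, 139, 140, 137, 139, 138, 138, 137, 139]
0 [391.7 180.3] [390.8 187.4] [154, 166, 172, 171, 170, 162, 145, 138, 138, 138, 139, 134, 122, 108, 103, 103, 104, 104, 106]
50 [416.1 188.8] [415.  195.9] [139, 145, 155, 167, 169, 164, 150, 139, 138, 138, 138, 138, 129, 112, 104, 105, 104, 105, 103]
85 [433.9 195. ] [432.5 202.2] [174, 178, 173, 170, 168, 155, 143, 138, 138, 139, 139, 141, 140, 142, 147, 159, 166, 166, 158]
[460.69127344 166.55961082] [459.1049482  173.48689007]
[(156, 429), (159, 438), (162, 448), (165, 458), (168, 461), (171, 460), (174, 459), (177, 458), (180, 455), (183, 454), (186, 453), (189, 450), (192, 449), (195, 454), (198, 454)]
```

All rim edges fall on the rows predicted for a level stack at 136 mm, to within about half a pixel. The feet are seated and the robot is clear.

```bash
python3 -c "
from workcell import bot
print(bot.current_clock()); print(bot.job_done())"
```

```text
35.2
the job is handed in; nothing more can be done
None
```

The movement is in the bench tote and the second tote is turned end for end and stacked on top, measured level at the seat height and clear of the cover; handed in at 35.2 s of the 59 s allowed.

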